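Refit the filter cover of a power supply with its push rivets

ROBOT

A 7-joint arm with a two-finger parallel gripper is mounted at the origin on a cart in front of the work surface, level with it; the furniture and walls round the work are solid. World frame = base frame: x ahead of the robot, y to its left, z up, the work surface at z = 0. Lengths are in m, angles in rad, forces in N, time in s.
With the tool pointing down it reaches from about 0.4 to 0.9 m from the base axis. Payload 5.6 kg.
Tool frame: the origin (TCP) lies midway between the tips of the shut fingers; the grasp point (between the pads) lies 19 mm behind it; z points along the fingers, y is the line along which they close (so a half turn about z gives the same grasp; the last joint's range is limited). The gripper opens to 92 mm and grips with 3 to 60 N. Pads are 20 mm wide; open, the fingers measure 128 mm over their backs; the gripper's body (75 mm by 189 mm) begins 69 mm behind the grasp point.
Start: joints at [-1.193, 0.468, -0.012, 1.603, 0.006, 1.071, -0.056], TCP at [0.266, 0.593, 0.215] pointing down, gripper open.
Joint ranges: [-2.53, 2.53], [-0.31, 2.02], [-1.57, 1.55], [0.28, 2.44], [-1.29, 4.43], [0.15, 1.84], [-2.92, 2.92]. Speed limits (rad/s): [2.57, 2.57, 3.14, 3.14, 3.14, 3.14, 3.14].

INTERFACE

Orientations are given as a rotation vector (axis times angle).
In Python, from station import get_obs, read_camera, close_job, boxes_of, pinpoint gives the robot as it stands.
- The arm moves only by the tool drive_tool, never from a script. Its arguments are lists of equal length, an entry for each row: "slide": the shift along the tool's x, y, z in m, a list of three; "yaw": the turn about the tool's z in rad; "gripper": the opening, from 0 (shut) to 1 (fully open). A call has 1 to 12 rows; each row is the pose to reach, as a shift and turn from the pose commanded when the call began, along the tool's axes at that moment; what a row does not reach only later rows make up. A row lasts 1/8 s, in which the tool goes at most 62.5 mm and 10.7 degrees, less where a joint would pass 70% of its speed; a pose out of reach is approached as far as the arm can. A call with a gripper value outside its range is refused whole. The fingers move at their own pace and stop on an object; "squeeze" is the grip in N (left out, the last holds). Time passes only in rows, so rows that repeat a pose let the fingers close. It gives the time, the measured TCP pose, the force, the opening and the grip force at its end, in the units of the state.
- get_obs(): the state, without advancing time (a new reading comes with each control period).
- read_camera(name): name is "side" or "top"; returns a dict with "image" (400x640x3 uint8, red, green, blue), "z_map" (400x640 float32, m along the optical axis (not along the pixel's ray), 0 where there is no reading), "vfov" (degrees; the focal length in pixels is half the picture's height over the tangent of half this angle, whatever the lens; pixels are square), "cx", "cy" (the principal point, pixels), "R" (3x3) and "t" (3): a world point X has camera coordinates R X + t. Camera axes: x right, y down, z forward; pixel columns grow to the right and rows downward; lengths in m; the calibration is good to about 2 mm. A picture is of the moment at which its call begins.
- close_job(): hands the job in; it is judged then, once.
Trained networks look in a picture, given as the dict that the camera call returned (one of the last four; its "shot" number tells which), for a name from the list of things; names that differ only in an ending like _2 or _b are one class to them, and where a whole thing is asked for, a point or a joint stands for the part that bears it (a point fixed in the world has none). Each returns a list of dicts, best first, with "conf" (0 to 1); they miss things now and then, are a little off and sometimes report something else, mostly with a low value. They report only what shows in the picture. A call takes as long as a camera call. They do not tell look-alikes from the thing itself.
- boxes_of(name, picture): "at" ([x, y, z] in m, in world coordinates, good to about 4 mm: the middle of the surface that is visible of it).
- pinpoint(name, picture): "at" ([x, y, z] in m, in world coordinates, good to about 4 mm: a listed point, or the origin of a listed thing).
The state is a dict: "clock": time; "joints": joint angles; "qd": joint speeds; "effort": joint torques, N m; "ee_pos": TCP position; "tool_rot": TCP orientation; "contact_force": force on the tool from outside, world axes, zero at the start; "moment": the same for the moment, N m; "gripper_width": finger opening in m; "finger_force": force on a finger pad.
Only numpy, scipy, OpenCV 4.12 (cv2) and the standard library are available. Lean on these libraries where they do the work, as an engineer would, in place of code of your own. Each camera call takes 0.05 s, during which the arm holds its last target. There are 200 camera calls.

TASK

The loose white vent cover belongs on top of the electrophoresis power supply, on the charcoal frame of its filter bay. With both rivet pins still up, feel the two rivets into their holes and set the cover fully home, then push each rivet's white centre pin down flush so that the rivets spread and lock. Press gently, the plastic cracks under a hard push, and leave the other things on the bench where they are.

Things in the scene. Friction and masses are not known exactly. Their poses are not given: they have to be found in the camera images.
- cover_grip (a point): loose white vent cover: plate 62 (its x) x 130 (its y) x 3.5 mm, gasket below, a rim 38 x 60 mm under it reaching 15 mm below the gasket face; it stands on the rim at the start. This point: centre of its finger rib, 12 mm thick (x), 46 mm long (y), from 3.5 to 23.5 mm above the gasket face, point at 13.5 mm; z up. Half a turn round fits as well. 0.10 to 0.16 kg
- pin_a_top (a point): top of the white centre pin (head 11.6 mm wide) of the black push rivet on the cover's centre line, 52 mm from cover_grip at its +y end; 14.5 mm above the gasket face when up, 6.5 mm when flush. The black flange round it is 21 mm wide, top 6 mm above that face. The rivet's shank, 10 mm in diameter, ends 14 mm below the face, its last 1.5 mm tapered to 8.4 mm
- pin_b_top (a point): the same for the rivet at the cover's -y end
- pin_a (a joint): how far pin a is pushed in, m: 0 fully up (starts at 0 to 0.001), 0.008 flush (hard stop). It stays where it is left. Pushing takes about 9 N all the way, then it stops hard. Going in, it spreads two legs of the shank to 8.4 mm from the rivet's axis, which catch under the frame's 4 mm skin; then the shank no longer enters its hole
- pin_b (a joint): the same for pin b
- bay_center (a point): where the filter bay's charcoal frame (92 x 160 mm) nominally centres, level with its flat top, 80.5 to 88.5 mm above the bench; z up. The frame is clamped in oversize holes and sits up to 3.5 mm off in x and in y, not turned. It has a 46 (x) x 68 mm (y) mouth and a rivet hole 11 mm wide, through 4 mm, 52 mm to either side along y. Fitted, cover_grip is 13.5 mm above its top
- psu: electrophoresis power supply, slate-blue housing 205 x 212 x 74 mm, fixed, on adjustable feet; sloped front with display, knob and sockets towards its -x. Origin under its middle; bay_center is 20 mm from it in x, 80.5 mm in z. The housing or frame cracks if pressed with more than 35 N
- tape_roll: roll of cream label tape lying flat, 74 mm wide, 18 mm high, not to be disturbed; origin at the middle of its underside
- mini_rotor: black centrifuge rotor 92 mm wide, 39 mm high, not to be disturbed; origin under its middle
- tube_rack_blue: blue micro tube rack 75 x 200 x 54 mm, not to be disturbed; origin under its middle
- bench_timer: white digital timer 66 x 66 x 19 mm, not to be disturbed; origin under its middle
Mind the look-alikes: they are no part of the job. What is shaped like the part that bears cover_grip but pink or red is not meant.

How it is judged:
By the outcome, as a careful person would: the job done as asked, in the order asked, and still so for the second after the job is handed in, with the robot touching nothing.
It also fails if it takes over 72 s, if anything falls off the work surface, if the arm or the gripper's body presses on something with over 40 N, if the wrist force passes 120 N, or if a joint passes its speed limit or range.

## Working session

There is one attempt and no reset: what is moved stays moved. The work goes in short steps, Python scripts to look and compute and a tool call to move; the robot and the scene stay as the last step left them, time stands still between calls to the robot, and variables do not carry over. Pictures are saved under pics/ and viewed, at most 10 in all, crops included, and the job is handed in when it is done.

Besides the shell and the picture viewer there is one more tool, called after "Call:" as name([rows], argument=value, ...), one row to a line, values as JSON. drive_tool: Moves the arm, as the interface text tells. Its arguments: {"type":"object","properties":{"slide":{"type":"array"},"yaw":{"type":"array"},"gripper":{"type":"array"},"squeeze":{"type":"number"}},"required":["slide","yaw","gripper"]}

```bash
mkdir -p pics; cat > h.py <<'E'
from station import *
import numpy as np, cv2
def snap(n,f=None):
    p=read_camera(n)
    if f: cv2.imwrite('pics/'+f,p['image'][:,:,::-1])
    return p
def F(p): return p['image'].shape[0]/2/np.tan(np.radians(p['vfov'])/2)
def world(p,u,v,z=None):
    z=p['z_map'][v,u] if z is None else z
    c=np.array([(u-p['cx'])/F(p)*z,(v-p['cy'])/F(p)*z,z]); return np.array(p['R']).T@(c-p['t'])
def pix(p,X):
    c=np.array(p['R'])@np.array(X)+p['t']; return F(p)*c[:2]/c[2]+[p['cx'],p['cy']]
E
python3 - <<'E'
from h import *
np.set_printoptions(precision=4,suppress=True)
o=get_obs(); print({k:np.round(v,4) for k,v in o.items()})
for n in ['top','side']:
    p=snap(n,n+'1.png'); print(n,F(p),p['cx'],p['cy'],-np.array(p['R']).T@p['t'])
    for q in ['cover_grip','pin_a_top','pin_b_top','bay_center','psu','tape_roll','mini_rotor','tube_rack_blue','bench_timer']:
        for r in pinpoint(q,p)[:4]: print(q,np.array(r['at']),round(r['conf'],2),pix(p,r['at']).astype(int))
E
```

```text
{'clock': np.float64(0.0), 'joints': array([-1.193 ,  0.4684, -0.0116,  1.6036,  0.006 ,  1.0714, -0.0563]), 'qd': array([ 0.0004,  0.0013,  0.0016,  0.0021,  0.0002, -0.0017, -0.0006]), 'effort': array([  0.0007, -52.0567,  -0.0119, -24.3746,  -0.0566,   0.0174,
         0.0002]), 'ee_pos': array([0.2654, 0.5927, 0.2136]), 'tool_rot': array([-0.6562, -3.0721,  0.0027]), 'contact_force': array([-0.0592,  0.727 , -0.5076]), 'moment': array([ 0.0481, -0.0522, -0.029 ]), 'finger_force': np.float64(0.0), 'gripper_width': np.float64(0.0917)}
top 421.654979916513 319.1802951634707 204.0641824717548 [ 0.2983 -0.1701  1.5585]
cover_grip [ 0.4671 -0.5449  0.0299] 0.75 [423 244]
cover_grip [ 0.6271 -0.484   0.032 ] 0.73 [404 201]
cover_grip [ 0.4793 -0.3591  0.0276] 0.6 [371 241]
bay_center [ 0.5904 -0.0269  0.085 ] 0.74 [279 208]
psu [ 0.5637 -0.0261  0.0059] 0.93 [281 219]
tape_roll [0.4595 0.2739 0.0023] 0.69 [199 246]
mini_rotor [0.6873 0.2461 0.0012] 0.74 [210 187]
tube_rack_blue [ 0.7781  0.084  -0.0007] 0.57 [254 164]
bench_timer [ 0.6999 -0.3223 -0.0005] 0.53 [359 184]
side 393.93884722934763 313.0304131324149 198.5167072511435 [ 0.201  -1.4043  1.1823]
cover_grip [ 0.476  -0.3575  0.0259] 0.75 [296 240]
cover_grip [ 0.4628 -0.5459  0.0309] 0.62 [306 276]
cover_grip [ 0.6256 -0.4785  0.0246] 0.62 [342 254]
cover_grip [ 0.4157 -0.7197  0.0271] 0.55 [308 321]
bay_center [ 0.5872 -0.0272  0.0893] 0.92 [299 174]
bay_center [ 0.6861  0.2414 -0.0023] 0.4 [303 155]
psu [ 0.5706 -0.0276  0.0062] 0.95 [296 189]
tape_roll [0.4654 0.2692 0.0015] 0.62 [261 159]
mini_rotor [0.6849 0.2411 0.0006] 0.63 [303 155]
tube_rack_blue [ 0.7774  0.0853 -0.0002] 0.9 [329 169]
bench_timer [ 0.6999 -0.3186 -0.0002] 0.54 [344 226]
```

```bash
python3 - <<'E'
import cv2
a=cv2.imread('pics/top1.png')[140:290,170:450]
b=cv2.imread('pics/side1.png')[130:350,230:430]
cv2.imwrite('pics/t1c.png',cv2.resize(a,None,fx=2.8,fy=2.8,interpolation=2))
cv2.imwrite('pics/s1c.png',cv2.resize(b,None,fx=2.7,fy=2.7,interpolation=2))
E
```

```text
(no output)
```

View pics/t1c.png

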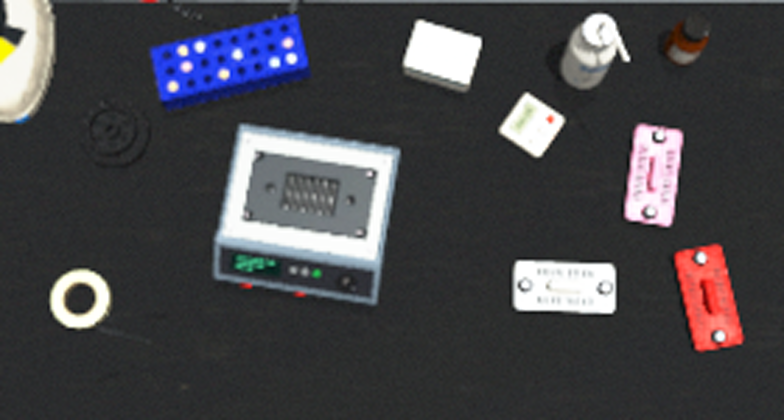

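View pics/s1c.png

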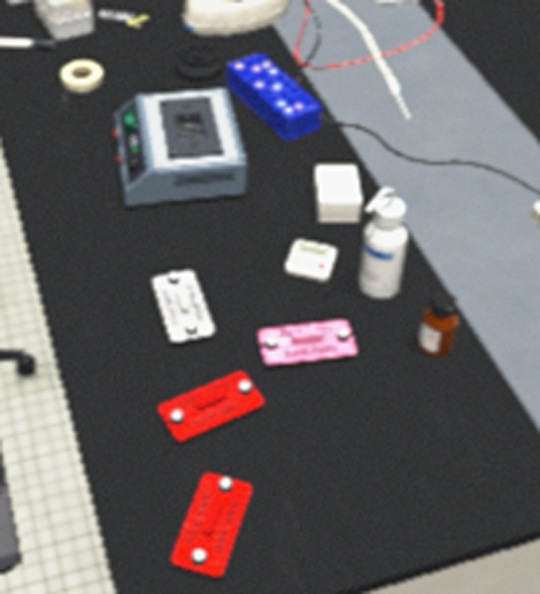

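White cover at crop top (565,287), i.e. full (372,242), with two white pins. The look-alikes are pink (404,201) and red (423,244), plus another red one seen only in the side view. The white one is the one meant, because it is the only white plate with a rib and rivets. The PSU is at (281,215) with its frame and two dark holes visible. Next I'll take an enlarged crop to confirm and measure.

```bash
cat >> h.py <<'E'
def avg(n,k=6):
    ps=[read_camera(n) for _ in range(k)]
    p=dict(ps[-1]); p['image']=np.mean([q['image'].astype(float) for q in ps],0)
    z=np.array([q['z_map'] for q in ps]); p['z_map']=np.median(z,0); return p
def atz(p,u,v,z):
    R=np.array(p['R']); c=-R.T@p['t']; d=R.T@np.array([(u-p['cx'])/F(p),(v-p['cy'])/F(p),1]); return c+d*(z-c[2])/d[2]
def rectify(p,c,z,half=.12,s=.0005):
    "world patch at height z: image row = -x, column = -y"
    n=int(2*half/s)+1; g=np.linspace(half,-half,n); X,Y=np.meshgrid(c[0]+g,c[1]+g,indexing='ij')
    W=np.stack([X,Y,np.full_like(X,z)],-1)@np.array(p['R']).T+p['t']
    u=F(p)*W[...,0]/W[...,2]+p['cx']; v=F(p)*W[...,1]/W[...,2]+p['cy']
    return cv2.remap(p['image'].astype(np.float32),u.astype(np.float32),v.astype(np.float32),cv2.INTER_CUBIC).clip(0,255)
E
python3 - <<'E'
from h import *
np.set_printoptions(precision=4,suppress=True)
T=avg('top'); S=avg('side')
for n,P in (('top',T),('side',S)):
    # heights from depth
    for c,z,l in (((.479,-.358),.0185,'cover'),((.588,-.027),.085,'bay')):
        a=rectify(P,c,z); np.save(f'{n}_{l}.npy',a)
    for dx,dy in ((.0,.04),(0,-.04),(.03,0),(-.03,0),(0.035,0.06),(.035,-.06)):
        u,v=pix(P,(.588+dx,-.027+dy,.085)).round().astype(int); print(n,'bay z',world(P,u,v))
    u,v=pix(P,(.479+.02,-.358,.0185)).round().astype(int); print('cover z',world(P,u,v))
a=np.hstack([np.load(f'top_{l}.npy')[40:440,40:440] for l in('cover','bay')]); b=np.hstack([np.load(f'side_{l}.npy')[40:440,40:440] for l in('cover','bay')])
cv2.imwrite('pics/rect.png',cv2.resize(np.vstack([a,b])[:,:,::-1],(600,600)))
E
```

```text
top bay z [0.5867 0.0112 0.0855]
top bay z [ 0.5872 -0.067   0.0844]
top bay z [ 0.6199 -0.0271  0.0842]
top bay z [ 0.558  -0.0286  0.0851]
top bay z [0.6237 0.0341 0.083 ]
top bay z [ 0.625  -0.0876  0.079 ]
cover z [ 0.5003 -0.3581  0.0179]
side bay z [0.588  0.0168 0.0852]
side bay z [ 0.5861 -0.0709  0.0867]
side bay z [ 0.6182 -0.0274  0.0871]
side bay z [ 0.5558 -0.0295  0.0857]
side bay z [0.6212 0.0304 0.0856]
side bay z [ 0.6224 -0.0898  0.0867]
cover z [ 0.4988 -0.3611  0.0195][ WARN:0@6.146] global loadsave.cpp:1063 imwrite_ Unsupported depth image for selected encoder is fallbacked to CV_8U.
```

View pics/rect.png

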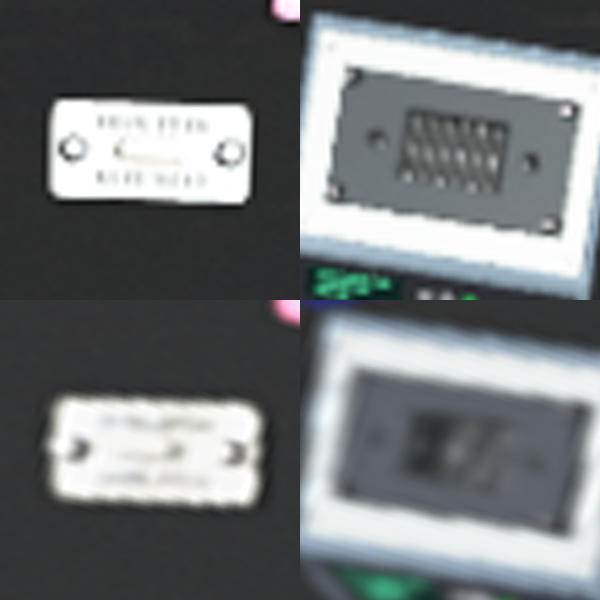

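The rectified crop confirms the white cover: plain white plate, rib at (150,152), pins up at (73,150) and (230,153). The frame and its holes show at (376,140) and (532,160). Next, subpixel fits.

```bash
python3 - <<'E'
from h import *
np.set_printoptions(precision=4,suppress=True)
s=.0005
def w(c,col,row): return np.array([c[0]+.12-row*s, c[1]+.12-col*s])
def fit(mask,c,tag):
    cs,_=cv2.findContours(mask.astype(np.uint8),cv2.RETR_EXTERNAL,cv2.CHAIN_APPROX_NONE)
    cs=[k for k in cs if cv2.pointPolygonTest(cv2.convexHull(k),(240.,240.),False)>0]; k=max(cs,key=cv2.contourArea)
    m=cv2.moments(k); (x,y),wh,an=cv2.minAreaRect(k); pr=.5*np.degrees(np.arctan2(2*m['mu11'],m['mu20']-m['mu02']))
    print(tag,'mom c',w(c,m['m10']/m['m00'],m['m01']/m['m00']),'rect c',w(c,x,y),'size',np.array(wh)*s,'ang img rect',an,'mom',pr)
for n in('top','side'):
    for thr in (120,140,160):
        c=(.479,-.358); a=np.load(f'{n}_cover.npy').mean(2); m=a>thr; m[:80]=0; m=cv2.morphologyEx(m.astype(np.uint8),cv2.MORPH_CLOSE,np.ones((25,25))); fit(m,c,n+' cover')
    for thr in (140,170,200):
        c=(.588,-.027); a=np.load(f'{n}_bay.npy').min(2); m=(a<thr).astype(np.uint8)
        m=cv2.morphologyEx(m,cv2.MORPH_CLOSE,np.ones((9,9)))
        nl,L=cv2.connectedComponents(m); m=L==L[210,190] if L[210,190] else m
        fit(m,c,n+' bay')
# holes in top
a=np.load('top_bay.npy').mean(2); c=(.588,-.027)
for (cc,rr) in ((40+76*4/3,40+140*4/3),(40+232*4/3,40+160*4/3)):
    cc,rr=int(cc),int(rr); q=95-a[rr-14:rr+15,cc-14:cc+15]; q=q.clip(0); q[q<15]=0
    R,C=np.mgrid[rr-14:rr+15,cc-14:cc+15]; print('hole',w(c,(q*C).sum()/q.sum(),(q*R).sum()/q.sum()),q.sum(), a[rr-14,cc-14])
E
```

```text
top cover mom c [ 0.4783 -0.3581] rect c [ 0.4782 -0.3579] size [0.1351 0.0674] ang img rect 2.2457425594329834 mom 2.31017808498073
top cover mom c [ 0.4782 -0.3582] rect c [ 0.4781 -0.358 ] size [0.1342 0.0667] ang img rect 1.9614176750183105 mom 2.171420981441655
top cover mom c [ 0.4783 -0.3583] rect c [ 0.4781 -0.3581] size [0.1334 0.0658] ang img rect 1.9749338626861572 mom 2.2778355603431217
top bay mom c [ 0.5867 -0.0287] rect c [ 0.5867 -0.0287] size [0.1594 0.0915] ang img rect 8.901715278625488 mom 9.017156437058171
top bay mom c [ 0.5867 -0.0287] rect c [ 0.5865 -0.0287] size [0.1607 0.0932] ang img rect 8.962080955505371 mom 8.867152551443695
top bay mom c [ 0.5867 -0.0288] rect c [ 0.5866 -0.0287] size [0.1625 0.095 ] ang img rect 8.93058967590332 mom 8.872131013422194
side cover mom c [ 0.4783 -0.3616] rect c [ 0.4783 -0.3606] size [0.1425 0.0709] ang img rect 1.925183892250061 mom 2.2793116479825257
side cover mom c [ 0.4783 -0.3616] rect c [ 0.4783 -0.3604] size [0.141  0.0695] ang img rect 2.2025980949401855 mom 2.3308894639273774
side cover mom c [ 0.4784 -0.3617] rect c [ 0.4783 -0.3606] size [0.1395 0.0679] ang img rect 1.8778774738311768 mom 2.257367277430741
side bay mom c [ 0.5868 -0.0354] rect c [ 0.5868 -0.0355] size [0.1619 0.0898] ang img rect 9.147080421447754 mom 8.94153286501147
side bay mom c [ 0.5869 -0.035 ] rect c [ 0.5868 -0.0349] size [0.1676 0.0931] ang img rect 9.04757308959961 mom 8.993096169262104
side bay mom c [ 0.587  -0.0347] rect c [ 0.5866 -0.0344] size [0.1736 0.0967] ang img rect 8.746162414550781 mom 9.05246030026719
hole [0.5978 0.023 ] 3258.6184 112.83451
hole [ 0.5809 -0.0821] 4585.3755 121.46088
```

```bash
cat >> h.py <<'E'
from scipy.spatial.transform import Rotation as Ro
def goto(x,y,z,yawdeg=None,o=None):
    "slide and yaw in tool axes to reach world TCP pose with tool y at world yaw (mod 180)"
    o=get_obs(); M=Ro.from_rotvec(o['tool_rot']).as_matrix(); d=M.T@(np.array([x,y,z])-o['ee_pos'])
    cur=np.degrees(np.arctan2(M[1,1],M[0,1])); t=0 if yawdeg is None else (cur-yawdeg+90)%180-90
    print('slide',d.round(4),'yaw',round(np.radians(t),4),'cur',cur.round(2),'tilt',M[2].round(4)); return d,t
E
python3 - <<'E'
from h import *
goto(.478,-.358,.12,-2.2); goto(.40,.1,.2,-2.2)
E
```

```text
slide [-0.5825 -0.7814  0.0946] yaw 1.1883 cur 65.88 tilt [-1.e-04  0.e+00 -1.e+00]
slide [-0.3242 -0.3953  0.0146] yaw 1.1883 cur 65.88 tilt [-1.e-04  0.e+00 -1.e+00]
```

Call:
drive_tool([
  [-0.16,-0.2,0],
  [-0.33,-0.4,0],
  [-0.33,-0.4,0],
  [-0.33,-0.4,0],
  [-0.33,-0.4,0],
  [-0.33,-0.4,0],
  [-0.33,-0.4,0],
  [-0.33,-0.4,0],
  [-0.5825,-0.7814,0.02],
  [-0.5825,-0.7814,0.02],
  [-0.5825,-0.7814,0.05],
  [-0.5825,-0.7814,0.05],
], yaw=[0.15,0.3,0.45,0.6,0.75,0.9,1.05,1.188,1.188,1.188,1.188,1.188], gripper=[0.6,0.6,0.6,0.6,0.6,0.6,0.6,0.6,0.6,0.6,0.6,0.6], squeeze=20)

```text
clock: 3.1
ee_pos: [0.4405, -0.1359, 0.1939]
tool_rot: [2.262, 2.179, 0.003]
contact_force: [2.1, 1.1, -0.7]
gripper_width: 0.0551
finger_force: 0.0
```

```bash
python3 - <<'E'
from h import *
goto(.4782,-.358,.07,-2.2)
E
```

```text
slide [-0.2206  0.0457  0.1239] yaw 0.001 cur -2.14 tilt [ 6.e-04  2.e-03 -1.e+00]
```

Call:
drive_tool([
  [-0.06,0.012,0.02],
  [-0.12,0.024,0.05],
  [-0.17,0.035,0.08],
  [-0.2,0.042,0.1],
  [-0.21,0.044,0.115],
  [-0.215,0.0455,0.12],
  [-0.215,0.0455,0.12],
], yaw=[0,0,0,0,0,0,0], gripper=[0.6,0.6,0.6,0.6,0.6,0.6,0.6])

```text
clock: 3.98
ee_pos: [0.4777, -0.3496, 0.0738]
tool_rot: [-2.262, -2.18, -0.001]
contact_force: [0.6, 0.0, 1.1]
gripper_width: 0.0552
finger_force: 0.0
```

```bash
python3 - <<'E'
from h import *
goto(.4782,-.358,.0215,-2.2)
E
```

```text
slide [-0.0084  0.0008  0.0523] yaw 0.0015 cur -2.11 tilt [ 7.e-04  3.e-04 -1.e+00]
```

Call:
drive_tool([
  [-0.0084,0.0008,0.02],
  [-0.0084,0.0008,0.04],
  [-0.0084,0.0008,0.051],
  [-0.0084,0.0008,0.052],
  [-0.0084,0.0008,0.052],
], yaw=[0,0,0,0,0], gripper=[0.6,0.6,0.6,0.6,0.6])

```text
clock: 4.6
ee_pos: [0.4778, -0.3593, 0.0216]
tool_rot: [2.263, 2.178, -0.0]
contact_force: [0.6, 0.4, 0.0]
gripper_width: 0.0547
finger_force: 0.0
```

```bash
python3 - <<'E'
from h import *
goto(.4782,-.358,.0215,-2.2); print(get_obs()['contact_force'])
E
```

```text
slide [0.0013 0.0003 0.0001] yaw 0.0002 cur -2.19 tilt [-2.e-04  1.e-04 -1.e+00]
[0.57003034 0.3744494  0.03944955]
```

Call:
drive_tool([
  [0.0013,0,0],
  [0.0013,0,0],
  [0.0013,0,0],
  [0.0013,0,0],
  [0.0013,0,0],
  [0.0013,0,0],
  [0.0013,0,0],
], yaw=[0,0,0,0,0,0,0], gripper=[0.3,0.1,0.1,0.0,0.0,0.0,0.0], squeeze=25)

```text
clock: 5.48
ee_pos: [0.4779, -0.3579, 0.0216]
tool_rot: [2.263, 2.179, 0.0]
contact_force: [0.7, 1.3, 0.4]
gripper_width: 0.0116
finger_force: 25.0
```

Call:
drive_tool([
  [0,0,-0.01],
  [0,0,-0.05],
  [0,0,-0.1],
  [0,0,-0.14],
  [0,0,-0.14],
  [0,0,-0.14],
], yaw=[0,0,0,0,0,0], gripper=[0,0,0,0,0,0])

```text
clock: 6.22
ee_pos: [0.4774, -0.3571, 0.161]
tool_rot: [-2.262, -2.178, -0.0]
contact_force: [-0.5, -0.1, -1.4]
gripper_width: 0.0115
finger_force: 25.0
```

```bash
python3 - <<'E'
from h import *
o=get_obs(); print(o['clock'],o['contact_force'],o['ee_pos'],o['gripper_width'])
goto(.5873,-.0286,.150,-8.93)
p=snap('top','lift.png');S=snap('side','lifts.png')
for P in (p,S):
  for q in('cover_grip','pin_a_top','pin_b_top'):
    for r in pinpoint(q,P)[:4]: print(q,np.round(r['at'],4),round(r['conf'],2))
E
```

```text
6.225 [-0.54696371 -0.1344159  -1.44812392] [ 0.47738413 -0.35710653  0.16099439] 0.011452515184810158
slide [0.3324 0.0974 0.0113] yaw 0.118 cur -2.17 tilt [ 1.e-03 -7.e-04 -1.e+00]
cover_grip [ 0.4655 -0.5437  0.028 ] 0.95
cover_grip [ 0.6291 -0.4828  0.0343] 0.83
cover_grip [ 0.4124 -0.7194  0.0341] 0.68
cover_grip [ 0.5899 -0.0294  0.085 ] 0.68
cover_grip [ 0.4163 -0.718   0.0278] 0.92
cover_grip [ 0.6259 -0.4802  0.0258] 0.85
cover_grip [ 0.4661 -0.5477  0.0276] 0.84
cover_grip [ 0.4773 -0.3556  0.1629] 0.74
```

Call:
drive_tool([
  [0.06,0.017,-0.005],
  [0.12,0.034,-0.005],
  [0.18,0.052,-0.005],
  [0.24,0.07,0],
  [0.29,0.085,0],
  [0.32,0.094,0],
  [0.3324,0.0974,0.005],
  [0.3324,0.0974,0.011],
  [0.3324,0.0974,0.011],
  [0.3324,0.0974,0.011],
], yaw=[0.02,0.04,0.06,0.08,0.1,0.118,0.118,0.118,0.118,0.118], gripper=[0,0,0,0,0,0,0,0,0,0])

```text
clock: 7.88
ee_pos: [0.5875, -0.0313, 0.1506]
tool_rot: [2.39, 2.038, -0.0]
contact_force: [-0.5, -0.5, -1.5]
gripper_width: 0.0121
finger_force: 25.0
```

```bash
python3 - <<'E'
from h import *
goto(.5873,-.0286,.112,-8.93); print(get_obs()['contact_force'])
E
```

```text
slide [ 0.0027 -0.0006  0.0386] yaw -0.003 cur -9.1 tilt [-5.e-04  1.e-04 -1.e+00]
[-0.4851535  -0.49709214 -1.45966111]
```

Call:
drive_tool([
  [0.0027,-0.0006,0.015],
  [0.0027,-0.0006,0.03],
  [0.0027,-0.0006,0.038],
  [0.0027,-0.0006,0.0386],
  [0.0027,-0.0006,0.0386],
  [0.0027,-0.0006,0.0386],
], yaw=[-0.003,-0.003,-0.003,-0.003,-0.003,-0.003], gripper=[0,0,0,0,0,0])

```text
clock: 8.62
ee_pos: [0.588, -0.0267, 0.1124]
tool_rot: [2.384, 2.045, 0.001]
contact_force: [-0.5, -0.0, -0.8]
gripper_width: 0.0117
finger_force: 25.0
```

```bash
python3 - <<'E'
from h import *
goto(.5873,-.0286,.105,-8.93); print(get_obs()['contact_force'])
np.set_printoptions(precision=4,suppress=True)
p=avg('top',4); a=rectify(p,(.588,-.027),.112-.0031); S=avg('side',2); b=rectify(S,(.588,-.027),.112-.0031)
im=np.hstack([a,b])[:,:,::-1]
cv2.imwrite('pics/above.png',cv2.resize(im,(800,400)).astype(np.uint8))
E
```

```text
slide [-0.002  -0.0004  0.0074] yaw 0.0027 cur -8.77 tilt [ 2.e-04  9.e-04 -1.e+00]
[-0.49970829 -0.02709219 -0.769557  ]
```

View pics/above.png

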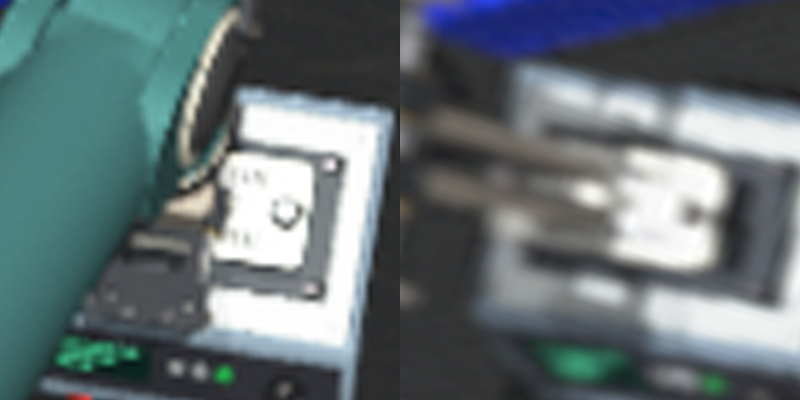

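The picture shows the cover (left view (265,212)) level over the frame, aligned in yaw. Lower to contact.

Call:
drive_tool([
  [-0.002,-0.0004,0],
  [-0.002,-0.0004,0.001],
  [-0.002,-0.0004,0.002],
  [-0.002,-0.0004,0.003],
  [-0.002,-0.0004,0.004],
  [-0.002,-0.0004,0.005],
  [-0.002,-0.0004,0.006],
  [-0.002,-0.0004,0.006],
], yaw=[0.001,0.001,0.001,0.001,0.001,0.001,0.001,0.001], gripper=[0,0,0,0,0,0,0,0])

```text
clock: 9.93
ee_pos: [0.5869, -0.0285, 0.1059]
tool_rot: [2.386, 2.044, 0.0]
contact_force: [0.2, -0.3, -1.1]
gripper_width: 0.0118
finger_force: 25.0
```

```bash
python3 - <<'E'
from h import *
goto(.5873,-.0286,.105,-8.93); o=get_obs();print(o['contact_force'],o['moment'])
E
```

```text
slide [-0.      0.0004  0.0009] yaw 0.0018 cur -8.83 tilt [-0.  0. -1.]
[ 0.18238359 -0.29965833 -1.12416875] [-0.07497018  0.02114552 -0.03475507]
```

Call:
drive_tool([
  [0,0.0004,0.0007],
  [0,0.0004,0.0014],
  [0,0.0004,0.002],
  [0,0.0004,0.0025],
  [0,0.0004,0.003],
  [0,0.0004,0.003],
], yaw=[0.001,0.001,0.001,0.001,0.001,0.001], gripper=[0,0,0,0,0,0])

```text
clock: 10.68
ee_pos: [0.5875, -0.0285, 0.103]
tool_rot: [2.387, 2.043, 0.001]
contact_force: [1.4, 0.5, -1.0]
gripper_width: 0.0123
finger_force: 25.0
```

```bash
python3 - <<'E'
from h import *
goto(.5873,-.0286,.105,-8.93); o=get_obs();print(o['contact_force'],o['moment'])
E
```

```text
slide [-0.0001 -0.0002 -0.002 ] yaw 0.0008 cur -8.89 tilt [ 2.e-04  3.e-04 -1.e+00]
[ 1.41133743  0.49059346 -1.04207951] [ 0.11779528 -0.13978932 -0.07333297]
```

Call:
drive_tool([
  [0,0,0.0007],
  [0,0,0.0014],
  [0,0,0.002],
  [0,0,0.0025],
  [0,0,0.003],
  [0,0,0.003],
], yaw=[0,0,0,0,0,0], gripper=[0,0,0,0,0,0])

```text
clock: 11.42
ee_pos: [0.5874, -0.0285, 0.0999]
tool_rot: [2.387, 2.043, 0.0]
contact_force: [0.8, 0.2, -0.6]
gripper_width: 0.0113
finger_force: 25.0
```

```bash
python3 - <<'E'
from h import *
goto(.5873,-.0286,.105,-8.93); o=get_obs();print(o['contact_force'],o['moment'])
E
```

```text
slide [-0.0001 -0.0001 -0.0051] yaw 0.0008 cur -8.88 tilt [ 1.e-04  2.e-04 -1.e+00]
[ 0.81006188  0.16339512 -0.63603334] [ 0.21184507 -0.28762751  0.01476087]
```

Call:
drive_tool([
  [0,0,0.0007],
  [0,0,0.0014],
  [0,0,0.002],
  [0,0,0.0027],
  [0,0,0.0034],
  [0,0,0.004],
  [0,0,0.004],
], yaw=[0,0,0,0,0,0,0], gripper=[0,0,0,0,0,0,0])

```text
clock: 12.3
ee_pos: [0.5874, -0.0285, 0.0959]
tool_rot: [2.387, 2.043, 0.0]
contact_force: [2.1, 0.8, -1.7]
gripper_width: 0.0114
finger_force: 25.0
```

```bash
python3 - <<'E'
from h import *
goto(.5873,-.0286,.105,-8.93); o=get_obs();print(o['contact_force'],o['moment'])
p=avg('top',4); z=.0959-.0031
im=np.hstack([rectify(p,(.588,-.027),z),rectify(avg('side',2),(.588,-.027),z)])[:,:,::-1]
cv2.imwrite('pics/mid.png',cv2.resize(im,(800,400)).astype(np.uint8))
E
```

```text
slide [-0.0001 -0.0001 -0.0091] yaw 0.0008 cur -8.88 tilt [ 1.e-04  2.e-04 -1.e+00]
[ 2.06394445  0.81511013 -1.65740559] [ 0.27836727 -0.36725926 -0.05896229]
```

Call:
drive_tool([
  [0,0,0.0007],
  [0,0,0.0014],
  [0,0,0.002],
  [0,0,0.0026],
  [0,0,0.003],
  [0,0,0.003],
], yaw=[0,0,0,0,0,0], gripper=[0,0,0,0,0,0])

```text
clock: 13.35
ee_pos: [0.5874, -0.0286, 0.0929]
tool_rot: [2.387, 2.043, 0.0]
contact_force: [1.7, 1.1, -0.1]
gripper_width: 0.0118
finger_force: 25.0
```

```bash
python3 - <<'E'
from h import *
goto(.5873,-.0286,.105,-8.93); o=get_obs();print(o['contact_force'],o['moment'])
E
```

```text
slide [-0.0001 -0.0001 -0.0121] yaw 0.0008 cur -8.89 tilt [ 0.e+00  2.e-04 -1.e+00]
[ 1.72767459  1.08622937 -0.13817015] [ 0.33339151 -0.47893678 -0.06447817]
```

Call:
drive_tool([
  [0,0,0.0004],
  [0,0,0.0008],
  [0,0,0.0012],
  [0,0,0.0015],
  [0,0,0.0015],
], yaw=[0,0,0,0,0], gripper=[0,0,0,0,0])

```text
clock: 13.98
ee_pos: [0.5874, -0.0285, 0.0923]
tool_rot: [-2.386, -2.043, -0.001]
contact_force: [-0.3, 1.8, 8.0]
gripper_width: 0.0116
finger_force: 25.0
```

Call:
drive_tool([
  [0,0,0.0004],
  [0,0,0.0008],
  [0,0,0.0012],
  [0,0,0.0012],
], yaw=[0,0,0,0], gripper=[0,0,0,0])

```text
clock: 14.48
ee_pos: [0.5875, -0.0285, 0.0922]
tool_rot: [-2.386, -2.042, -0.002]
contact_force: [-3.8, 2.4, 17.2]
gripper_width: 0.0118
finger_force: 25.0
```

```bash
python3 - <<'E'
from h import *
goto(.5873,-.0286,.105,-8.93); o=get_obs();print(o['contact_force'],o['moment'])
p=avg('top',4); z=.0904-.0031
a=rectify(p,(.588,-.027),z)
im=np.hstack([a,rectify(avg('side',2),(.588,-.027),z)])[:,:,::-1]
cv2.imwrite('pics/low.png',cv2.resize(im,(800,400)).astype(np.uint8))
E
```

```text
slide [-0.0001 -0.0002 -0.0128] yaw 0.0008 cur -8.88 tilt [ 1.6e-03  1.0e-04 -1.0e+00]
[-3.80513914  2.43022133 17.20009596] [ 0.52449864  0.99834642 -0.02396089]
```

View pics/low.png

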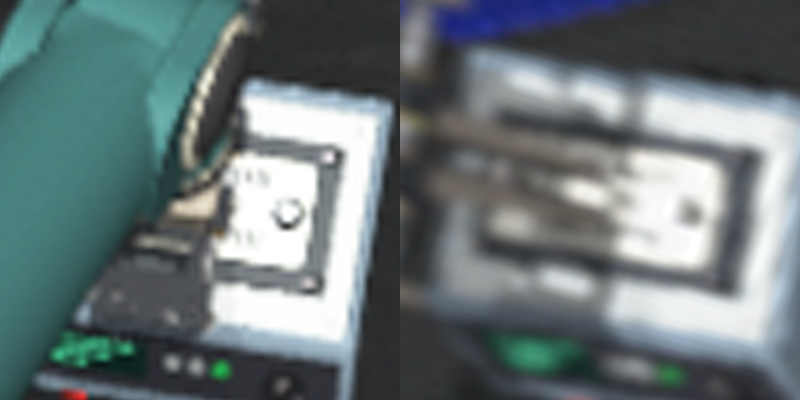

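The picture shows the cover seated flat inside the frame outline, with the +x/-y pin at (288,212). Hard contact came at TCP z 0.0922, where I expected home. Relax, release and retreat.

Call:
drive_tool([
  [0,0,-0.001],
  [0,0,-0.0018],
  [0,0,-0.0018],
  [0,0,-0.0018],
  [0,0,-0.0018],
  [0,0,-0.0018],
], yaw=[0,0,0,0,0,0], gripper=[0,0,0.35,0.35,0.35,0.35])

```text
clock: 15.52
ee_pos: [0.5871, -0.0288, 0.0918]
tool_rot: [-2.387, -2.042, 0.001]
contact_force: [0.4, -0.5, -0.9]
gripper_width: 0.0323
finger_force: 0.0
```

Call:
drive_tool([
  [0,0,-0.01],
  [0,0,-0.03],
  [0,0,-0.04],
  [0,0,-0.04],
  [0,0,-0.04],
], yaw=[0,0,0,0,0], gripper=[0.35,0.35,0.35,0,0])

```text
clock: 16.15
ee_pos: [0.5871, -0.0284, 0.132]
tool_rot: [-2.386, -2.043, -0.0]
contact_force: [0.1, -0.2, 0.2]
gripper_width: 0.0146
finger_force: 0.0
```

```bash
python3 - <<'E'
from h import *
np.set_printoptions(precision=4,suppress=True)
o=get_obs();print(o['contact_force'],o['moment'])
# pins: frame centre c, y-axis dir yaw -8.93
t=np.radians(-8.9); d=np.array([-np.sin(t),np.cos(t)]); c=np.array([.5874,-.0285])
for s in(1,-1):
    q=c+s*.052*d; print(q); goto(*q,.112,-8.9)
p=avg('top',3); a=rectify(p,(.588,-.027),.0856+.0145)
cv2.imwrite('pics/rel.png',cv2.resize(a[:,:,::-1],(500,500)).astype(np.uint8))
for P in(p,snap('side')):
    for n in('pin_a_top','cover_grip'):
        for r in pinpoint(n,read_camera('top') if P is p else P): print(n,np.array(r['at']),round(r['conf'],2))
E
```

```text
[ 0.1184 -0.188   0.2214] [-0.0739  0.0705 -0.0199]
[0.5954 0.0229]
slide [0.0519 0.0003 0.02  ] yaw 0.0005 cur -8.87 tilt [ 0.0002 -0.0002 -1.    ]
[ 0.5794 -0.0799]
slide [-0.0521  0.0003  0.02  ] yaw 0.0005 cur -8.87 tilt [ 0.0002 -0.0002 -1.    ]
cover_grip [ 0.4664 -0.5459  0.03  ] 0.71
cover_grip [ 0.6274 -0.4836  0.03  ] 0.68
cover_grip [ 0.413  -0.7208  0.0298] 0.58
cover_grip [ 0.5865 -0.0303  0.1031] 0.52
cover_grip [ 0.4637 -0.5446  0.0291] 0.97
cover_grip [ 0.5884 -0.0262  0.0966] 0.77
cover_grip [ 0.4126 -0.7205  0.0284] 0.73
cover_grip [ 0.6264 -0.479   0.0239] 0.64
```

View pics/rel.png

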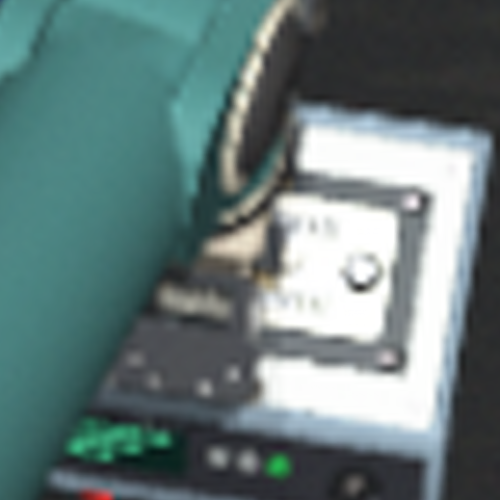

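Released: the cover stays in place, pin at (362,271) still up. Now push the pin at tool +x with shut fingers.

Call:
drive_tool([
  [0.026,0,0],
  [0.045,0,0],
  [0.052,0.0003,0],
  [0.052,0.0003,0.015],
  [0.052,0.0003,0.025],
  [0.052,0.0003,0.029],
  [0.052,0.0003,0.031],
  [0.052,0.0003,0.033],
  [0.052,0.0003,0.035],
  [0.052,0.0003,0.037],
  [0.052,0.0003,0.038],
  [0.052,0.0003,0.039],
], yaw=[0,0,0,0,0,0,0,0,0,0,0,0], gripper=[0,0,0,0,0,0,0,0,0,0,0,0], squeeze=20)

```text
clock: 18.15
ee_pos: [0.5957, 0.0221, 0.0944]
tool_rot: [-2.387, -2.042, -0.001]
contact_force: [-3.7, -1.1, 9.2]
gripper_width: 0.0004
finger_force: 4.5
```

Call:
drive_tool([
  [0,0,0.0007],
  [0,0,0.0014],
  [0,0,0.0014],
], yaw=[0,0,0], gripper=[0,0,0])

```text
clock: 18.52
ee_pos: [0.5957, 0.0221, 0.0929]
tool_rot: [-2.387, -2.042, -0.001]
contact_force: [-3.6, -0.6, 8.4]
gripper_width: 0.0004
finger_force: 4.2
```

Call:
drive_tool([
  [0,0,0.0006],
  [0,0,0.0012],
  [0,0,0.0016],
  [0,0,0.0016],
], yaw=[0,0,0,0], gripper=[0,0,0,0])

```text
clock: 19.02
ee_pos: [0.5958, 0.0221, 0.0924]
tool_rot: [-2.387, -2.041, -0.002]
contact_force: [-6.7, -0.7, 16.6]
gripper_width: 0.0005
finger_force: 8.3
```

Call:
drive_tool([
  [0,0,0.0006],
  [0,0,0.0006],
], yaw=[0,0], gripper=[0,0])

```text
clock: 19.27
ee_pos: [0.5958, 0.0221, 0.0922]
tool_rot: [-2.387, -2.041, -0.002]
contact_force: [-7.7, -1.3, 20.4]
gripper_width: 0.0004
finger_force: 10.1
```

Call:
drive_tool([
  [0,0,-0.003],
  [0,0,-0.02],
  [0,0,-0.04],
  [-0.05,0,-0.042],
  [-0.09,0,-0.042],
  [-0.104,0,-0.042],
  [-0.104,0,-0.042],
  [-0.104,0,-0.042],
], yaw=[0,0,0,0,0,0,0,0], gripper=[0,0,0,0,0,0,0,0])

```text
clock: 20.27
ee_pos: [0.5801, -0.078, 0.1315]
tool_rot: [-2.384, -2.045, -0.001]
contact_force: [0.4, 0.5, 0.2]
gripper_width: -0.0
finger_force: 0.0
```

```bash
python3 - <<'E'
from h import *
goto(.5794,-.0799,.105,-8.9); print(get_obs()['contact_force'])
E
```

```text
slide [-0.002  -0.0004  0.0265] yaw 0.0027 cur -8.75 tilt [ 0.001  0.    -1.   ]
[0.43246434 0.5160756  0.22173711]
```

Call:
drive_tool([
  [-0.001,0,0.01],
  [-0.001,0,0.022],
  [-0.001,0,0.028],
  [-0.001,0,0.03],
  [-0.001,0,0.032],
  [-0.001,0,0.034],
  [-0.001,0,0.036],
  [-0.001,0,0.0375],
  [-0.001,0,0.039],
  [-0.001,0,0.0395],
], yaw=[0,0,0,0,0,0,0,0,0,0], gripper=[0,0,0,0,0,0,0,0,0,0])

```text
clock: 21.52
ee_pos: [0.5794, -0.081, 0.0931]
tool_rot: [-2.386, -2.042, -0.001]
contact_force: [-3.7, 0.2, 9.6]
gripper_width: 0.0006
finger_force: 4.5
```

Call:
drive_tool([
  [0,0,0.0006],
  [0,0,0.0012],
  [0,0,0.0012],
], yaw=[0,0,0], gripper=[0,0,0])

```text
clock: 21.9
ee_pos: [0.5794, -0.0811, 0.0925]
tool_rot: [-2.386, -2.042, -0.002]
contact_force: [-5.4, 2.1, 11.7]
gripper_width: 0.0004
finger_force: 6.5
```

Call:
drive_tool([
  [0,0,0.0005],
  [0,0,0.001],
  [0,0,0.001],
], yaw=[0,0,0], gripper=[0,0,0])

```text
clock: 22.28
ee_pos: [0.5795, -0.0811, 0.0923]
tool_rot: [-2.386, -2.041, -0.002]
contact_force: [-5.8, 2.0, 19.4]
gripper_width: 0.0002
finger_force: 9.8
```

Call:
drive_tool([
  [0,0,-0.003],
  [0,0,-0.03],
  [0,0,-0.08],
  [-0.05,0,-0.12],
  [-0.11,0,-0.14],
  [-0.17,0,-0.15],
  [-0.23,0,-0.15],
  [-0.28,0,-0.15],
  [-0.28,0,-0.15],
  [-0.28,0,-0.15],
], yaw=[0,0,0,0,0,0,0,0,0,0], gripper=[0,0,0,0,0,0,0,0,0,0])

```text
clock: 23.52
ee_pos: [0.5365, -0.3569, 0.2394]
tool_rot: [-2.386, -2.043, -0.001]
contact_force: [0.4, -0.2, -0.7]
gripper_width: 0.0005
finger_force: 0.0
```

```bash
python3 - <<'E'
from h import *
np.set_printoptions(precision=4,suppress=True)
p=avg('top',4); S=avg('side',4)
im=np.hstack([rectify(p,(.588,-.027),.089),rectify(S,(.588,-.027),.089)])[40:440,:,::-1]
cv2.imwrite('pics/fin.png',cv2.resize(im,(800,333)).astype(np.uint8))
t=np.radians(-8.9); R=np.array([[np.cos(t),-np.sin(t)],[np.sin(t),np.cos(t)]])
for P in(p,S):
  for l in((.02,.045),(-.02,.045),(.02,-.045),(-.02,-.045),(.02,0),(-.02,0),(0,.052),(0,-.052)):
    q=np.r_[np.array([.5874,-.0285])+R@l,.089]; u,v=pix(P,q).round().astype(int); print(l,P['z_map'][v,u] and world(P,u,v)[2])
E
```

```text
(0.02, 0.045) 0.08789676447873498
(-0.02, 0.045) 0.08849241373508605
(0.02, -0.045) 0.08675990251911822
(-0.02, -0.045) 0.08693264036768196
(0.02, 0) 0.08919940907226737
(-0.02, 0) 0.0877580006100685
(0, 0.052) 0.09258559970182403
(0, -0.052) 0.09080673189118131
(0.02, 0.045) 0.38611658325807346
(-0.02, 0.045) 0.08888556823211471
(0.02, -0.045) 0.34199737475203057
(-0.02, -0.045) 0.3423314763424905
(0.02, 0) 0.36174300003154886
(-0.02, 0) 0.36566782717828966
(0, 0.052) 0.3695462974222434
(0, -0.052) 0.09485548210322582
```

View pics/fin.png

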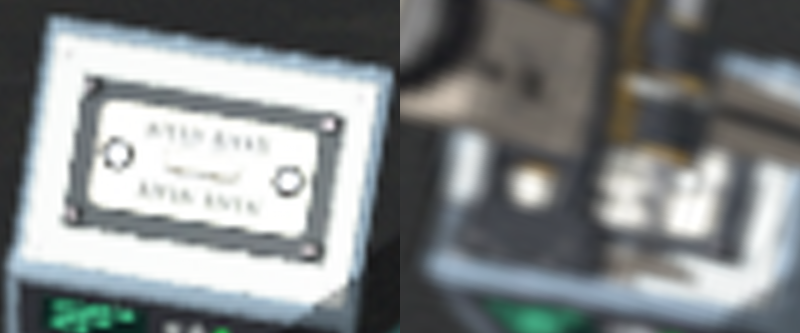

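The top view shows the cover seated and centred in the frame. Both pins, at (118,155) and (288,182), sit level with their flanges at z≈0.092, which is the flush height.

```bash
python3 -c "
from station import *
print(close_job())"
```

```text
the job is handed in; nothing more can be done
None
```

The white vent cover is fully home on the power supply's filter bay frame and both rivet pins are pushed down flush. The job is handed in at about 24 s, with the highest contact force I read at about 20 N; the hand-in returned no verdict.

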